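# Lock the camera into the image splitter's port

### The job

The red-fronted camera has been drawn back on its rail. Push it along the rail until its nose is fully home in the port of the white splitter box, then lock it there by turning the blue torque knob on the port collar clockwise: stop at the first click, before a second one, and let go. Leave everything else on the table where it is.

Things in the scene. Friction and masses are not known exactly. Their poses are not given: they have to be found in the camera images.
- splitter: White box (180 x 165 mm, dark lid top at 149 mm) on a dark base plate (200 x 490 x 10 mm), fixed. Origin on the table under the mouth of the camera port; z up; y is the camera's way home. Port tube: 50 mm across, axis 75 mm high, from the mouth (y = 0) to the box wall (y = 110 mm). Base plate y -205 to 285, x +-100 mm; rail 60 mm wide, top at 32 mm, y -200 to -10. The knob leans to -x.
- camera (a joint): How far the camera (dark finned box, red front frame, on an aluminium carriage on the rail) is drawn back, m: 0 = fully home, its front flush with the mouth of the port; 0.065 = end of its travel. It moves only along the splitter's y, with about 3 N of friction, stays where it is left and meets a firm stop at 0.
- camera_rear (a point): Centre of the camera's flat rear face, 75 mm above the table; the face is 56 x 56 mm and looks along the splitter's -y. Frame parallel to the splitter's.
- camera_top (a point): Centre of the camera's top face, 103 mm above the table. The body is 56 mm wide (x), 100 mm long (y), 56 mm high; the carriage below it is 76 x 72 x 16 mm, its top 47 mm above the table. Frame parallel to the splitter's.
- port_mouth (a point): Centre of the mouth of the port tube, 75 mm above the table, on the optical axis; frame parallel to the splitter's.
- knob_grip (a point): Point on the axis of the blue ribbed torque knob (38 mm across, 34 mm long, orange end cap with a white line), 10 mm below its outer end. z = knob axis, outwards, leaning 30 degrees from vertical to the splitter's -x; x and y turn with the knob. It lies 30 mm beyond the mouth (splitter y), 77 mm from the tube axis. 26 mm below it is a 47 mm steel flange with a red line, turning with the screw.
- clamp_screw (a joint): Turn of the clamp screw (the steel flange under the knob), rad, growing as it is tightened (clockwise, seen facing the orange cap). Starts between 0.65 and 1.15, turns with an even drag of about 0.18 N m and comes up hard on the camera's nose at 1.6. It stays where it is left.
- torque_knob (a joint): Clutch slip: turn of the knob relative to the screw, rad, clockwise positive. 0 while both turn together; once the screw is tight it slips at about 0.33 N m: resistance peaks in the first 0.05 rad of slip, is gone by 0.2, and the freed knob runs on to its next notch. One click = 0.524 in all, two = 1.047. Turned anticlockwise it only ratchets, without loosening the screw.
- lens_cap: bystander: black lens cap, 42 mm across, 9 mm high, lying on the splitter's base plate; origin at its underside
- filter_cube: bystander: dark filter cube, 36 x 30 x 34 mm, on the base plate; origin at its underside
- objective: bystander: steel objective lens standing on the base plate, 33 mm across, 46 mm high; origin at its underside
- oil_bottle: bystander: small amber bottle with black cap, 32 mm across, 68 mm high; origin at its underside
- mirror_mount: bystander: mirror mount on a short post, 110 mm high, 52 mm wide; origin at its underside
- post_holder: bystander: black post holder with a steel post, 38 mm across, 92 mm high; origin at its underside
- ball_driver: bystander: red-handled driver lying on the table, 190 mm long, 26 mm high; origin under its middle

How it is judged (in metres and radians):
On the way, in this order (a step that is already met when the one before it is completed fails the run):
1. the camera is pushed fully home into the port, the clamp still loose (value of joint camera below 0.002 m and value of joint clamp_screw below 1.5 rad), for 0.2 s.
2. the knob clicks once with the screw tight (value of joint torque_knob above 0.3 rad and value of joint clamp_screw above 1.5 rad and value of joint camera below 0.002 m), for 0.05 s.
At the end, for the whole second after the job is handed in: The camera is home within 2 mm, the clamp screw is tight (at least 1.5 rad of its 1.6), and the knob's clutch has slipped by exactly one click (0.42 to 0.63 rad); the robot has let go (value of joint camera below 0.002 m and value of joint clamp_screw above 1.5 rad and value of joint torque_knob between 0.42 and 0.63 rad); the robot touches nothing.
It fails at once if the knob was turned on past the first click (into the second) (value of joint torque_knob above 0.72 rad).
It fails at once if the clamp was tightened while the camera was not home (value of joint clamp_screw above 1.5 rad and value of joint camera above 0.004 m).
It fails at once if a bystander was moved by more than 30 mm (distance of any of lens_cap, filter_cube, objective, oil_bottle, mirror_mount, post_holder, ball_driver from where it was at the start of the episode above 0.03 m).
It also fails if it takes over 54 s, if anything falls off the work surface, if the arm or the gripper's body presses on something with over 40 N, if the wrist force passes 120 N, or if a joint passes its speed limit or range.

### The arm

A 6-joint arm with a two-finger parallel gripper is mounted at the origin on the work surface. World frame = base frame: x ahead of the robot, y to its left, z up, the work surface at z = 0. Lengths are in m, angles in degrees, forces in N, time in s.
With the tool pointing down it reaches from about 0.25 to 0.725 m from the base axis. Payload 9.7 kg.
Tool frame: the origin (TCP) lies at the very end of the fingers, on their centre line; the grasp point (between the pads) lies 19 mm behind it; y points along the fingers, x is the direction in which the jaws open and shut, and the axes are right-handed (so a half turn about y gives the same grasp; the last joint's range is limited). The gripper opens to 85 mm and grips with 20 to 120 N. Pads are 22 mm wide; open, the fingers measure 114 mm over their backs; the gripper's body (76 mm by 85 mm) begins 54 mm behind the grasp point. The pads swing forward as they close: fully open they stand 13 mm farther back than shut.
Start: joints at [-75, 4.979, 10.078, 95.1, 0, 90], TCP at [0.142, -0.531, 0.21] pointing down, gripper open.
Joint ranges: [-179.16, 179.16], [-48.56, 103.87], [-65.8, 70.77], [-126.05, 130.52], [-82.76, 87.17], [-180, 180]. Speed limits (degrees/s): [127.2, 127.2, 147.25, 180, 180, 180].

### API

Orientations are given as [roll, pitch, yaw] about the fixed x, y, z axes, in that order (R = Rz(yaw) Ry(pitch) Rx(roll)).
In Python, from workcell import bot gives the robot as it stands.
- The arm moves only by the shell command python3 -m jog 'ROWS' [FORCE]. ROWS is JSON, a list of rows, each a list of 7 numbers: the closure, from 0 (fully open) to 1 (shut), then the shift along the world's x, y, z in units of 25 mm (1.0 is 25 mm), then the turn, a rotation vector about the world's x, y, z in units of 5 degrees (1.0 is 5 degrees). A call has 1 to 5 rows; each row is the pose to reach, as a shift and turn from the pose commanded when the call began; what a row does not reach only later rows make up. A row lasts 1/10 s, in which the tool goes at most 50 mm and 8.59 degrees, less where a joint would pass 70% of its speed; a pose out of reach is approached as far as the arm can. A call with a gripper value outside its range is refused whole. The fingers move at their own pace and stop on an object; FORCE is the grip in N (left out, the last holds). Time passes only in rows, so rows that repeat a pose let the fingers close. It gives the time, the measured TCP pose, the force and the opening at its end, in the units of the state.
- bot.get_obs(): the state, without advancing time (a new reading comes with each control period).
- bot.camera(name): name is "side" or "top"; returns (picture, depth): 384x512x3 uint8, red, green, blue; 384x512 float32, m along the optical axis (not along the pixel's ray), 0 where there is no reading.
- bot.camera_model(name): a dict with "fx", "fy", "cx", "cy" (pixels), "rvec" (rotation vector, rad) and "tvec" (3), from world to camera coordinates, as OpenCV has them. Camera axes: x right, y down, z forward; pixel columns grow to the right and rows downward; lengths in m; the calibration is good to about 2 mm. A picture is of the moment at which its call begins. camera_model takes no time and is no camera call.
- bot.job_done(): hands the job in, once; it reports no verdict.
Trained networks look in the newest picture that a camera, given by its name, has taken for a name from the list of things; names that differ only in an ending like _2 or _b are one class to them, and where a whole thing is asked for, a point or a joint stands for the part that bears it (a point fixed in the world has none). Each returns a list of dicts, best first, with "conf" (0 to 1); they miss things now and then, are a little off and sometimes report something else, mostly with a low value. They report only what shows in the picture. A call takes as long as a camera call.
- bot.regions_of(camera, label): "pixels" (384x512 bool, what is visible of it) and "point" ([row, column] in pixels, amid what is visible of it).
The state is a dict: "time": time; "q": joint angles; "qd": joint speeds; "joint_efforts": joint torques, N m; "ee_pos": TCP position; "tcp_rot": TCP orientation; "wrist_force": force on the tool from outside, world axes, zero at the start; "torque": the same for the moment, N m; "opening": finger opening in m.
Only numpy, scipy, OpenCV 4.12 (cv2) and the standard library are available. Lean on these libraries where they do the work, as an engineer would, in place of code of your own. Each camera call takes 0.05 s, during which the arm holds its last target. There are 200 camera calls.

## Working session

There is one attempt and no reset: what is moved stays moved. The work goes in short steps, Python scripts to look and compute and a shell command to move; the robot and the scene stay as the last step left them, time stands still between calls to the robot, and variables do not carry over. Pictures are saved under pics/ and viewed, about 8 in all and at most 12, crops included, and the job is handed in when it is done.

```bash
ls; mkdir -p pics
cat > h.py <<'E'
import numpy as np, cv2
from workcell import bot
from scipy.spatial.transform import Rotation as R
def shot(n):
    p,d=bot.camera(n); return p,d,bot.camera_model(n)
def world(d,m,mask=None):
    v,u=np.nonzero((d>0)&(mask if mask is not None else True)); z=d[v,u]
    c=np.c_[(u-m['cx'])/m['fx']*z,(v-m['cy'])/m['fy']*z,z]
    Rm=cv2.Rodrigues(np.array(m['rvec'],float))[0]
    return (c-np.array(m['tvec']).ravel())@Rm, np.c_[v,u]
E
python3 - <<'E'
from h import *
for n in('side','top'):
    p,d,m=shot(n); cv2.imwrite(f'pics/{n}0.png',cv2.cvtColor(p,cv2.COLOR_RGB2BGR))
    print(n,m)
    for l in('splitter','camera','torque_knob','clamp_screw','lens_cap','filter_cube','objective','oil_bottle','mirror_mount','post_holder','ball_driver'):
        for r in bot.regions_of(n,l)[:1]:
            w,_=world(d,m,r['pixels'])
            print(l,round(r['conf'],2),np.round(r['point']),r['pixels'].sum(), np.round(np.median(w,0),3) if len(w) else '',np.round(np.percentile(w,[3,97],axis=0),3).tolist() if len(w) else '')
print(bot.get_obs())
E
```

```text
pics
side {'fx': 361.29650079242606, 'fy': 361.29650079242606, 'cx': 261.02303161197045, 'cy': 193.13707960634022, 'rvec': array([ 2.17770934, -0.08665556,  0.03054674]), 'tvec': array([-0.58838562,  0.12597336,  1.13089227])}
camera 0.92 [206. 282.] 815 [ 0.66  -0.034  0.093] [[0.632, -0.062, 0.041], [0.698, 0.059, 0.105]]
torque_knob 0.48 [169. 263.] 126 [0.606 0.101 0.145] [[0.589, 0.094, 0.126], [0.625, 0.122, 0.157]]
clamp_screw 0.49 [170. 266.] 191 [0.608 0.102 0.137] [[0.587, 0.094, 0.098], [0.633, 0.153, 0.157]]
lens_cap 0.68 [231. 268.] 110 [ 0.605 -0.048  0.018] [[0.587, -0.064, 0.011], [0.623, -0.027, 0.021]]
filter_cube 0.3 [206. 287.] 974 [ 0.659 -0.031  0.088] [[0.629, -0.062, 0.018], [0.709, 0.073, 0.105]]
objective 0.6 [188. 250.] 99 [0.562 0.142 0.037] [[0.548, 0.135, 0.013], [0.577, 0.154, 0.055]]
oil_bottle 0.7 [339. 248.] 283 [ 0.528 -0.432  0.041] [[0.514, -0.439, 0.009], [0.543, -0.421, 0.068]]
mirror_mount 0.58 [351. 289.] 782 [ 0.607 -0.49   0.084] [[0.589, -0.508, 0.003], [0.631, -0.46, 0.111]]
ball_driver 0.9 [328. 192.] 559 [ 0.403 -0.387  0.02 ] [[0.352, -
[... 1292 characters left out ...]
0.023] [[0.35, -0.394, 0.013], [0.438, -0.371, 0.03]]
{'time': 1.2, 'q': array([-7.50024719e+01,  4.97901907e+00,  1.00788155e+01,  9.50996565e+01,
        3.37711827e-04,  9.00020165e+01]), 'qd': array([0.04458434, 0.00985116, 0.01725736, 0.04275822, 0.07392223,
       0.04902254]), 'joint_efforts': array([ 2.69146076e-04, -5.20106649e+01,  4.64857757e+01,  1.71977368e-03,
        7.19226568e-05,  2.37624516e-05]), 'ee_pos': array([ 0.14232912, -0.53126419,  0.20988839]), 'tcp_rot': array([-8.99996623e+01, -1.39890128e-04, -7.50044884e+01]), 'wrist_force': array([ 0.26845811, -0.12921447,  0.20861363]), 'torque': array([ 0.01867696, -0.00459814,  0.06499738]), 'opening': 0.0852464840157858}
```

```bash
cd pics; python3 -c "
import cv2,numpy as np
cv2.imwrite('both0.png',cv2.resize(np.vstack([cv2.imread('side0.png'),cv2.imread('top0.png')]),None,fx=.78,fy=.78))"
```

```text
(no output)
```

View pics/both0.png

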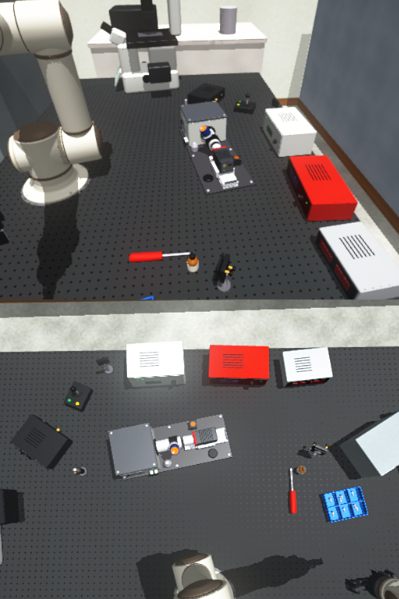

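Run:
```python
from h import *
S=[]
for n in('side','top'):
    p,d,m=shot(n)
    w,_=world(d,m); S.append(w)
    # lid top
    L=w[(abs(w[:,2]-.149)<.006)&(w[:,0]>.45)&(w[:,0]<.85)&(w[:,1]>.12)&(w[:,1]<.5)]
    r=cv2.minAreaRect((L[:,:2]*1000).astype(np.float32)); print(n,'lid',r,np.median(L[:,2]))
    B=w[(abs(w[:,2]-.010)<.005)&(w[:,0]>.45)&(w[:,0]<.85)&(w[:,1]>-.2)&(w[:,1]<.5)]
    print('base',cv2.minAreaRect((B[:,:2]*1000).astype(np.float32)))
    C=w[(abs(w[:,2]-.103)<.004)&(w[:,0]>.6)&(w[:,0]<.72)&(w[:,1]>-.1)&(w[:,1]<.06)]
    print('camtop',cv2.minAreaRect((C[:,:2]*1000).astype(np.float32)),np.median(C[:,2]),len(C))
    K=w[(w[:,2]>.12)&(w[:,0]>.56)&(w[:,0]<.66)&(w[:,1]>.06)&(w[:,1]<.15)]
    print('knob',len(K),K.min(0),K.max(0))
```

```text
side lid ((614.7460327148438, 247.1330108642578), (183.52777099609375, 237.69216918945312), 11.249622344970703) 0.1488681059013742
base ((640.2057495117188, 126.31802368164062), (201.09776306152344, 486.30975341796875), 11.431356430053711)
camtop ((666.356689453125, -10.655265808105469), (56.96718978881836, 99.66595458984375), 10.482975959777832) 0.10275737340396701 362
knob 169 [0.58329804 0.0921658  0.12009826] [0.63625103 0.13107206 0.15953101]
top lid ((615.2827758789062, 244.1378173828125), (184.94651794433594, 243.22653198242188), 11.70756721496582) 0.14956516893795663
base ((650.03515625, 150.06101989746094), (399.5220642089844, 699.5438842773438), 0.007312477566301823)
camtop ((663.5577392578125, -0.98358154296875), (57.284324645996094, 119.16950988769531), 11.559650421142578) 0.10351438154549589 455
knob 183 [0.58100681 0.09366065 0.12021131] [0.63481476 0.13619566 0.16141717]
```

The pictures (1 of 8) show the splitter with its camera on the rail at right centre. The box is at the far end, the blue and orange knob is on the collar, and the clutter is well clear. Fit: yaw about 11.4°, origin about (0.648, 0.087), camera drawn back about 50 mm. I'm moving behind the camera with the fingers shut.

```bash
python3 -m jog '[[1,1.56,1.26,0,0,0,-0.72],[1,3.12,2.52,0,0,0,-0.72],[1,4.68,3.78,0,0,0,-0.72],[1,6.24,5.04,0,0,0,-0.72],[1,7.8,6.3,0,0,0,-0.72]]' 30
python3 -m jog '[[1,1.56,1.26,0,0,0,0],[1,3.12,2.52,0,0,0,0],[1,4.68,3.78,0,0,0,0],[1,6.24,5.04,0,0,0,0],[1,7.8,6.3,0,0,0,0]]'
python3 -m jog '[[1,1.56,1.26,0,0,0,0],[1,3.12,2.52,0,0,0,0],[1,4.68,3.78,0,0,0,0],[1,6.1,4.9,0,0,0,0],[1,6.1,4.9,0,0,0,0]]'
python3 - <<'E'
from h import *
o=bot.get_obs(); print(o['q'],o['wrist_force'],o['torque'])
E
```

```text
time: 1.8
ee_pos: [0.338, -0.3727, 0.2101]
tcp_rot: [-90.0, -0.0, -78.6]
wrist_force: [0.9, -1.7, -0.3]
opening: 0.0123
time: 2.3
ee_pos: [0.5327, -0.2154, 0.2101]
tcp_rot: [-90.0, -0.0, -78.6]
wrist_force: [0.3, -1.6, 0.5]
opening: -0.0002
time: 2.8
ee_pos: [0.6869, -0.0905, 0.2059]
tcp_rot: [-90.2, 0.1, -78.3]
wrist_force: [-0.6, -0.1, -0.4]
opening: -0.0003
[-7.52624636e+00  2.67039650e+01  3.62178281e+01  9.97263631e+01
  5.14715826e-02  1.60821229e+02] [-0.60599157 -0.09733349 -0.3713988 ] [-0.01196667 -0.00616519  0.06099072]
```

```bash
python3 -m jog '[[1,0,0,-1.8,0,0,0],[1,0,0,-3.6,0,0,0],[1,0,0,-5.2,0,0,0],[1,0,0,-5.8,0,0,0],[1,0,0,-5.8,0,0,0]]'
python3 - <<'E'
from h import *
for n in('side',):
    p,d,m=shot(n); cv2.imwrite(f'pics/{n}1.png',cv2.cvtColor(cv2.resize(p[120:270,180:380],None,fx=4,fy=4),cv2.COLOR_RGB2BGR))
E
```

```text
time: 3.3
ee_pos: [0.6824, -0.0947, 0.0629]
tcp_rot: [-90.2, 0.1, -78.6]
wrist_force: [0.5, 0.3, 0.3]
opening: -0.0003
```

View pics/side1.png

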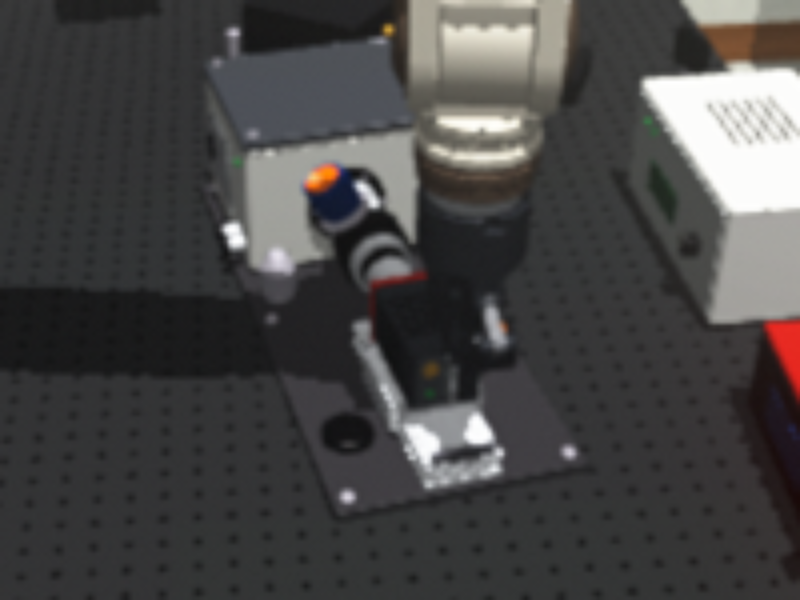

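Run:
```python
from h import *
o=bot.get_obs(); print(o['time'],o['q'],o['ee_pos'],o['wrist_force'])
m=bot.camera_model('side')
K=np.array([[m['fx'],0,m['cx']],[0,m['fy'],m['cy']],[0,0,1]])
P=np.array([[.6824,-.0947,.0629],[.6824,-.0947,.12],[.678,-.0594,.075],[.666,-.0107,.103]])
q=cv2.projectPoints(P,np.array(m['rvec']),np.array(m['tvec']),K,None)[0][:,0]
print(q,(q-[180,120])*4)
p,d,_=shot('side'); w,uv=world(d,m)
s=(abs(w[:,2]-.103)<.004)&(w[:,0]>.6)&(w[:,0]<.72)&(w[:,1]>-.15)&(w[:,1]<.1)
print(cv2.minAreaRect((w[s][:,:2]*1000).astype(np.float32)))
p,d,m=shot('top'); cv2.imwrite('pics/top1.png',cv2.cvtColor(cv2.resize(p[130:260,130:330],None,fx=4,fy=4),cv2.COLOR_RGB2BGR))
```

```text
3.35 [-7.89525137e+00  2.40177651e+01  1.70082990e+01  8.30079427e+01
  5.19187609e-04  1.60717877e+02] [ 0.68363807 -0.09480207  0.06554677] [0.68829104 0.06076255 0.6542808 ]
[[294.74611864 225.17699075]
 [295.60906631 209.63926974]
 [291.6731523  214.52604487]
 [285.81393774 197.6159708 ]] [[458.98447455 420.70796299]
 [462.43626523 358.55707895]
 [446.69260919 378.10417949]
 [423.25575096 310.4638832 ]]
((658.0198974609375, -5.59625244140625), (43.35371398925781, 215.8666229248047), 8.059833526611328)
```

View pics/top1.png

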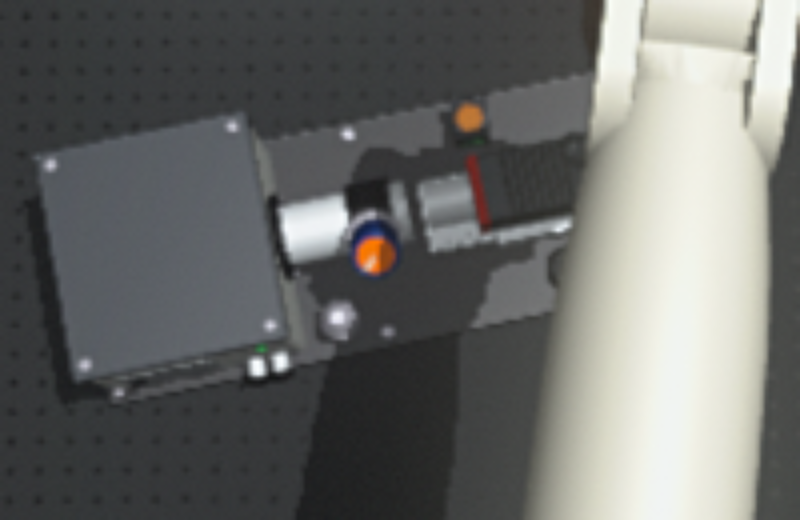

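The top picture (3) shows the camera's red frame at (480,190) and its nose at (445,210), still outside the port mouth. The arm is behind the camera. Pushing along the rail now.

```bash
python3 -m jog '[[1,-0.08,0.4,0,0,0,0],[1,-0.16,0.78,0,0,0,0],[1,-0.24,1.18,0,0,0,0],[1,-0.32,1.57,0,0,0,0],[1,-0.4,1.96,0,0,0,0]]'
python3 -m jog '[[1,-0.04,0.2,0,0,0,0],[1,-0.08,0.39,0,0,0,0],[1,-0.08,0.39,0,0,0,0]]'
```

```text
time: 3.95
ee_pos: [0.6741, -0.0449, 0.0657]
tcp_rot: [-89.9, -0.1, -78.6]
wrist_force: [0.7, -4.1, 3.3]
opening: 0.0002
time: 4.25
ee_pos: [0.6714, -0.0348, 0.0645]
tcp_rot: [-90.0, 0.1, -78.6]
wrist_force: [-0.7, 0.2, 0.6]
opening: 0.0002
```

```bash
for i in 1 2; do :; done
python3 -m jog '[[1,-0.02,0.1,0,0,0,0],[1,-0.04,0.2,0,0,0,0],[1,-0.05,0.24,0,0,0,0]]'
python3 -m jog '[[1,-0.02,0.08,0,0,0,0],[1,-0.02,0.08,0,0,0,0]]'
python3 -m jog '[[1,-0.02,0.08,0,0,0,0],[1,-0.02,0.08,0,0,0,0]]'
python3 -m jog '[[1,-0.02,0.08,0,0,0,0],[1,-0.02,0.08,0,0,0,0]]'
```

```text
time: 4.55
ee_pos: [0.6703, -0.0299, 0.0644]
tcp_rot: [-90.1, 0.0, -78.6]
wrist_force: [1.1, -3.2, -1.7]
opening: -0.0001
time: 4.75
ee_pos: [0.6698, -0.0277, 0.0645]
tcp_rot: [-90.0, 0.0, -78.6]
wrist_force: [0.5, -2.4, -1.4]
opening: -0.0002
time: 4.95
ee_pos: [0.6694, -0.0256, 0.0647]
tcp_rot: [-90.0, 0.0, -78.6]
wrist_force: [0.6, -2.0, -1.1]
opening: 0.0001
time: 5.15
ee_pos: [0.669, -0.0236, 0.0649]
tcp_rot: [-90.0, 0.0, -78.6]
wrist_force: [0.7, -2.4, -1.3]
opening: 0.0003
```

```bash
python3 -m jog '[[1,-0.02,0.12,0,0,0,0],[1,-0.02,0.12,0,0,0,0]]'
python3 -m jog '[[1,-0.02,0.12,0,0,0,0],[1,-0.02,0.12,0,0,0,0]]'
python3 -m jog '[[1,-0.02,0.08,0,0,0,0],[1,-0.02,0.08,0,0,0,0]]'
python3 -m jog '[[1,-0.02,0.08,0,0,0,0],[1,-0.02,0.08,0,0,0,0]]'
```

```text
time: 5.35
ee_pos: [0.6684, -0.0205, 0.0649]
tcp_rot: [-90.0, 0.0, -78.6]
wrist_force: [0.4, -2.0, -1.1]
opening: -0.0
time: 5.55
ee_pos: [0.6681, -0.0188, 0.0649]
tcp_rot: [-90.0, -0.1, -78.6]
wrist_force: [0.3, -8.2, -0.9]
opening: -0.0
time: 5.75
ee_pos: [0.6681, -0.0187, 0.065]
tcp_rot: [-90.0, -0.3, -78.7]
wrist_force: [3.3, -16.2, -2.6]
opening: 0.0002
time: 5.95
ee_pos: [0.668, -0.0186, 0.0651]
tcp_rot: [-90.0, -0.5, -78.8]
wrist_force: [4.0, -25.6, -4.3]
opening: -0.0006
```

Firm stop: the reaction rose to 25 N with no further travel. I'm backing off, rising, then checking and measuring the knob.

```bash
python3 -m jog '[[1,0.08,-0.4,0,0,0,0],[1,0.24,-1.2,0,0,0,0],[1,0.24,-1.2,1.8,0,0,0],[1,0.24,-1.2,3.6,0,0,0],[1,-2,-2,5.2,0,0,0]]'
cat > k.py <<'E'
from h import *
from scipy.optimize import least_squares
th=np.deg2rad(11.4)
pts=[]
for n in('side','top'):
    p,d,m=shot(n); w,uv=world(d,m)
    c0=np.array([.6044,.1089,.1417])
    y=np.array([-np.sin(th),np.cos(th),0]);x=np.array([np.cos(th),np.sin(th),0]);a=-.5*x+.866*np.array([0,0,1])
    t=(w-c0)@a; r=np.linalg.norm((w-c0)-np.outer(t,a),axis=1)
    rgb=p[uv[:,0],uv[:,1]].astype(int)
    near=(r<.03)&(t>-.03)&(t<.025)
    blue=near&(rgb[:,2]>rgb[:,0]+15)
    orange=near&(rgb[:,0]>rgb[:,2]+60)
    print(n,'blue',blue.sum(),'orange',orange.sum(), 't orange',np.round(np.median(t[orange]),4))
    for nm,s in(('orange c',orange),):
        q=w[s]; b=np.cross(a,y)
        print(' orange ctr along y,b:',np.round([(q-c0)@y@np.ones(len(q))/len(q),((q-c0)@b).mean()],4), 'ext y',np.round([((q-c0)@y).min(),((q-c0)@y).max()],4),'ext b',np.round([((q-c0)@b).min(),((q-c0)@b).max()],4))
    side=blue&(t<.006)&(t>-.02); q=w[side]
    f=least_squares(lambda v:np.hypot((q-c0)@y-v[0],(q-c0)@np.cross(a,y)-v[1])-.019,[0,0],loss='soft_l1',f_scale=.001)
    print(' cyl fit (y,b) offset',np.round(f.x,4),len(q),'b axis',np.round(np.cross(a,y),3))
    s=(abs(w[:,2]-.103)<.004)&(w[:,0]>.6)&(w[:,0]<.72)&(w[:,1]>-.06)&(w[:,1]<.1)&(rgb.max(1)<110)
    print(' camtop',cv2.minAreaRect((w[s][:,:2]*1000).astype(np.float32)))
    cv2.imwrite(f'pics/{n}2.png',cv2.cvtColor(cv2.resize(p[125:225,180:310],None,fx=6,fy=6),cv2.COLOR_RGB2BGR))
i=[cv2.imread(f'pics/{n}2.png') for n in('side','top')]
cv2.imwrite('pics/b2.png',cv2.resize(np.vstack(i),None,fx=.5,fy=.5))
E
python3 k.py
```

```text
time: 6.45
ee_pos: [0.6373, -0.0574, 0.1842]
tcp_rot: [-89.8, 0.0, -78.5]
wrist_force: [-0.6, -0.9, 0.5]
opening: 0.0001
side blue 101 orange 37 t orange 0.0105
 orange ctr along y,b: [0.0073 0.001 ] ext y [-0.0067  0.0215] ext b [-0.0125  0.0149]
 cyl fit (y,b) offset [ 0.0053 -0.0001] 79 b axis [-0.849 -0.171 -0.5  ]
 camtop ((655.2296142578125, 46.94444274902344), (57.50074768066406, 110.5323257446289), 11.140741348266602)
top blue 62 orange 59 t orange 0.0118
 orange ctr along y,b: [ 0.0045 -0.0004] ext y [-0.0087  0.0194] ext b [-0.0143  0.0137]
 cyl fit (y,b) offset [0.0048 0.0006] 29 b axis [-0.849 -0.171 -0.5  ]
 camtop ((655.056396484375, 43.02946472167969), (56.30487060546875, 99.14250946044922), 11.367579460144043)
```

View pics/b2.png

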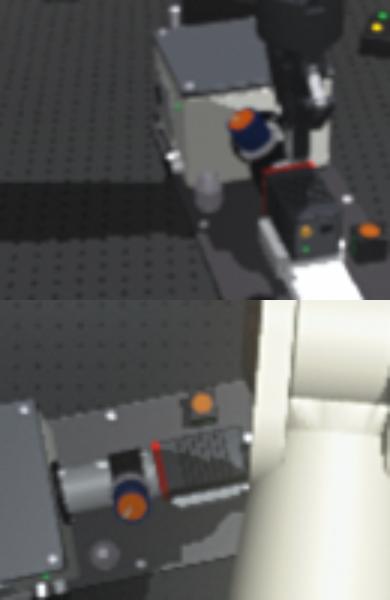

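Picture 4 shows the red frame up against the collar, the mouth closed and the knob free. The camera top centre is now at splitter y of about -50 mm, so it is home. The knob fit puts the origin 5 mm farther along y. Next I yaw, open and move over the knob.

```bash
python3 -m jog '[[0,-0.5,1,1,0,0,1.7],[0,-1,2,2,0,0,3.4],[0,-1.5,3,2.2,0,0,5.1],[0,-2,4,2.2,0,0,6.8],[0,-2.5,5,2.2,0,0,8.5]]'
python3 -m jog '[[0,0,0.4,0,0,0,1.7],[0,0,0.8,0,0,0,3.4],[0,0,1.2,0,0,0,5.1],[0,0,1.5,0,0,0,6.8],[0,0,1.5,0,0,0,8.5]]'
python3 -m jog '[[0,0,0,0,0,0,1.7],[0,0,0,0,0,0,3.4],[0,0,0,0,0,0,5.1],[0,0,0,0,0,0,6.8],[0,0,0,0,0,0,8.5]]'
python3 -c "
from h import *
o=bot.get_obs();print(o['q'],o['wrist_force'])"
```

```text
time: 7.05
ee_pos: [0.5713, 0.0681, 0.2378]
tcp_rot: [-89.9, 0.0, -35.7]
wrist_force: [1.0, 0.4, 0.2]
opening: 0.0724
time: 7.55
ee_pos: [0.5717, 0.1056, 0.2373]
tcp_rot: [-89.9, 0.0, 6.8]
wrist_force: [0.8, -0.6, 0.2]
opening: 0.0853
time: 8.05
ee_pos: [0.5717, 0.1047, 0.2374]
tcp_rot: [-89.9, -0.0, 49.3]
wrist_force: [0.6, -0.5, -0.1]
opening: 0.0853
[1.03535949e+01 1.01662994e+01 1.89128087e+01 9.87697663e+01
 4.75838734e-02 5.10884324e+01] [ 0.64067387 -0.46750469 -0.06217475]
```

```bash
python3 -m jog '[[0,0,0,0,0.3,-1.5,0],[0,0,0,-0.3,0.6,-3,0],[0,0,0,-0.7,0.9,-4.5,0],[0,-0.1,0.1,-1.1,1.19,-5.88,0],[0,-0.1,0.1,-1.4,1.19,-5.88,0]]'
cat > e.py <<'E'
from h import *
th=np.deg2rad(11.4)
y=np.array([-np.sin(th),np.cos(th),0]);x=np.array([np.cos(th),np.sin(th),0]);a=-.5*x+np.sqrt(.75)*np.array([0,0,1])
G=np.array([.6034,.1138,.1417])
o=bot.get_obs(); Rm=R.from_euler('xyz',o['tcp_rot'],degrees=True).as_matrix()
ty=Rm[:,1]; v=o['ee_pos']-G
print('t',round(o['time'],2),'q',np.round(o['q'],1),'depth %.4f'%(-v@a),'off y %.4f b %.4f'%(v@y,v@np.cross(a,y)))
print('axis err rotvec(5deg units)',np.round(np.rad2deg(np.cross(ty,-a))/5,3),'move to depth20 (25mm units)',np.round((G-.02*a-o['ee_pos'])/.025,2))
e1=np.cross(y,a); print('psi %.2f'%np.rad2deg(np.arctan2(Rm[:,0]@y,Rm[:,0]@e1)),'F tool',np.round(Rm.T@o['wrist_force'],2),'M tool',np.round(Rm.T@o['torque'],3),'open %.4f'%o['opening'])
E
python3 e.py
```

```text
time: 8.55
ee_pos: [0.5637, 0.1063, 0.1968]
tcp_rot: [-109.2, -23.2, 52.9]
wrist_force: [0.4, -0.0, -1.2]
opening: 0.0855
t 8.55 q [ 10.4 -23.7 -22.9  61.    0.6  51.6] depth -0.0679 off y 0.0005 b 0.0075
axis err rotvec(5deg units) [-0.003 -0.043 -0.006] move to depth20 (25mm units) [ 1.98  0.38 -2.9 ]
psi 37.51 F tool [-0.3   1.18  0.08] M tool [ 0.275 -0.016  0.381] open 0.0855
```

```bash
python3 -m jog '[[0,0.26,0.05,0.15,0,0,0],[0,0.8,0.15,-0.8,0,0,0],[0,1.4,0.27,-1.87,0,0,0],[0,1.98,0.38,-2.9,0,0,0],[0,1.98,0.38,-2.9,0,0,0]]'
python3 e.py
python3 -c "
from h import *
p,d,m=shot('side'); cv2.imwrite('pics/s3.png',cv2.cvtColor(cv2.resize(p[100:220,190:340],None,fx=5,fy=5),cv2.COLOR_RGB2BGR))"
```

```text
time: 9.05
ee_pos: [0.6202, 0.1169, 0.1274]
tcp_rot: [-109.1, -23.1, 52.8]
wrist_force: [-0.7, -0.2, -0.3]
opening: 0.0853
t 9.05 q [ 10.4 -15.1 -24.2  51.3   0.5  51.7] depth 0.0209 off y -0.0002 b -0.0077
axis err rotvec(5deg units) [ 0.008 -0.07  -0.003] move to depth20 (25mm units) [-0.28 -0.05 -0.12]
psi 37.50 F tool [-0.69 -0.1   0.41] M tool [ 0.342 -0.005  0.353] open 0.0853
```

View pics/s3.png

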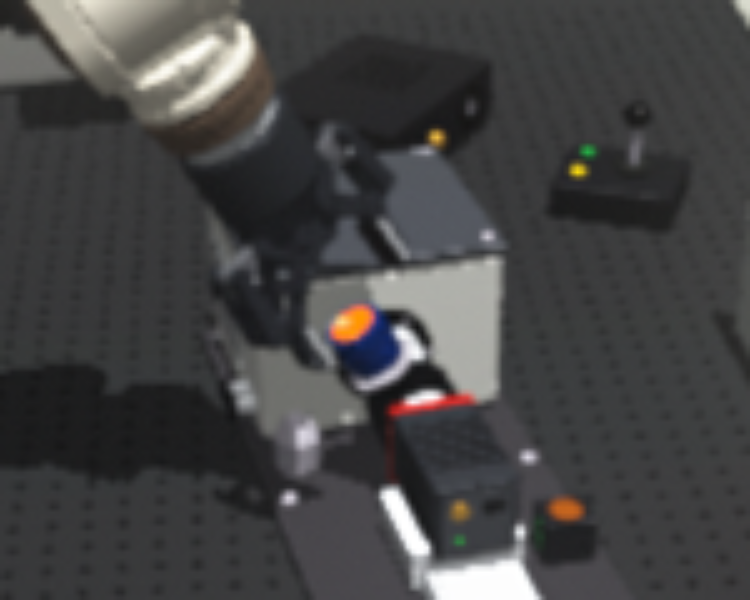

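```bash
python3 -m jog '[[0,-0.28,-0.04,-0.12,0,0,0],[0,-0.28,-0.04,-0.12,0,0,0]]'
python3 e.py
```

```text
time: 9.3
ee_pos: [0.6118, 0.1158, 0.1292]
tcp_rot: [-109.4, -23.4, 53.0]
wrist_force: [0.4, -0.1, 0.3]
opening: 0.0858
t 9.3 q [ 10.5 -16.8 -25.5  51.2   0.5  51.7] depth 0.0152 off y 0.0003 b -0.0012
axis err rotvec(5deg units) [-0.007  0.013 -0.002] move to depth20 (25mm units) [ 0.06  0.   -0.19]
psi 37.50 F tool [ 0.27 -0.07 -0.38] M tool [ 0.305 -0.011  0.389] open 0.0858
```

```bash
python3 -m jog '[[0,0.06,0,-0.19,0,0,0],[0,0.06,0,-0.19,0,0,0],[0,0.06,0,-0.19,0,0,0]]'
python3 e.py
python3 -m jog '[[0.3,0,0,0,0,0,0],[0.5,0,0,0,0,0,0],[1,0,0,0,0,0,0],[1,0,0,0,0,0,0],[1,0,0,0,0,0,0]]' 50
python3 e.py
```

```text
time: 9.6
ee_pos: [0.613, 0.1157, 0.123]
tcp_rot: [-109.4, -23.4, 53.0]
wrist_force: [0.1, -0.3, -0.1]
opening: 0.0854
t 9.6 q [ 10.4 -16.5 -26.   50.5   0.5  51.7] depth 0.0211 off y -0.0000 b 0.0009
axis err rotvec(5deg units) [-0.005  0.005 -0.002] move to depth20 (25mm units) [0.01 0.   0.05]
psi 37.50 F tool [-0.21  0.15 -0.23] M tool [ 0.315 -0.002  0.361] open 0.0854
time: 10.1
ee_pos: [0.6131, 0.116, 0.1233]
tcp_rot: [-109.4, -23.4, 53.0]
wrist_force: [-3.5, 0.7, 4.5]
opening: 0.0358
t 10.1 q [ 10.5 -16.5 -25.9  50.5   0.5  51.7] depth 0.0209 off y 0.0002 b 0.0006
axis err rotvec(5deg units) [-0.01   0.008 -0.005] move to depth20 (25mm units) [ 0.   -0.01  0.04]
psi 37.50 F tool [ 0.33 -5.52  1.49] M tool [ 0.669 -0.038  0.26 ] open 0.0358
```

```bash
python3 -m jog '[[1,-0.02,0,0.04,0.39,0.08,-0.69],[1,-0.02,0,0.04,0.78,0.16,-1.39],[1,-0.02,0,0.04,1.18,0.24,-2.08],[1,-0.02,0,0.04,1.57,0.32,-2.77],[1,-0.02,0,0.04,1.96,0.4,-3.46]]'
python3 e.py
```

```text
time: 10.6
ee_pos: [0.6127, 0.1159, 0.1233]
tcp_rot: [-99.7, -28.5, 31.3]
wrist_force: [4.0, 1.8, -1.8]
opening: 0.0356
t 10.6 q [ 10.5 -16.5 -25.9  50.6   0.5  71.8] depth 0.0208 off y 0.0003 b 0.0009
axis err rotvec(5deg units) [-0.009 -0.003 -0.005] move to depth20 (25mm units) [ 0.02 -0.01  0.04]
psi 17.37 F tool [2.98 3.71 0.08] M tool [ 0.205 -0.152 -0.104] open 0.0356
```

```bash
for k in 1; do python3 -m jog '[[1,0,0,0,0.29,0.06,-0.52],[1,0,0,0,0.29,0.06,-0.52]]' >/dev/null; python3 e.py|grep -E 'psi'; 
python3 -m jog '[[1,0,0,0,0.29,0.06,-0.52],[1,0,0,0,0.29,0.06,-0.52]]' >/dev/null; python3 e.py|grep -E 'psi';
python3 -m jog '[[1,0,0,0,0.29,0.06,-0.52],[1,0,0,0,0.29,0.06,-0.52]]' >/dev/null; python3 e.py|grep -E 'psi'; done
```

```text
psi 14.49 F tool [3.07 4.83 0.02] M tool [ 0.18  -0.177 -0.269] open 0.0355
psi 11.53 F tool [3.4  4.94 0.84] M tool [ 0.18  -0.158 -0.315] open 0.0356
psi 8.54 F tool [4.09 4.57 0.69] M tool [ 0.233 -0.168 -0.233] open 0.0353
```

```bash
python3 -m jog '[[1,0,0,0,0.29,0.06,-0.52],[1,0,0,0,0.29,0.06,-0.52]]' >/dev/null; python3 e.py|grep -E 'psi'; 
python3 -m jog '[[1,0,0,0,0.29,0.06,-0.52],[1,0,0,0,0.29,0.06,-0.52]]' >/dev/null; python3 e.py|grep -E 'psi';
python3 -m jog '[[1,0,0,0,0.29,0.06,-0.52],[1,0,0,0,0.29,0.06,-0.52]]' >/dev/null; python3 e.py|grep -E 'psi'
```

```text
psi 5.55 F tool [3.2  5.22 1.24] M tool [ 0.166 -0.155 -0.213] open 0.0353
psi 2.55 F tool [3.13 5.8  0.7 ] M tool [ 0.23  -0.097 -0.209] open 0.0353
psi -0.42 F tool [3.34 4.99 2.11] M tool [ 0.227 -0.181 -0.157] open 0.0352
```

```bash
python3 -m jog '[[1,0,0,0,0.29,0.06,-0.52],[1,0,0,0,0.29,0.06,-0.52]]' >/dev/null; python3 e.py|grep -E 'psi'; 
python3 -m jog '[[1,0,0,0,0.29,0.06,-0.52],[1,0,0,0,0.29,0.06,-0.52]]' >/dev/null; python3 e.py|grep -E 'psi';
python3 -m jog '[[1,0,0,0,0.29,0.06,-0.52],[1,0,0,0,0.29,0.06,-0.52]]' >/dev/null; python3 e.py|grep -E 'psi'
```

```text
psi -3.41 F tool [2.79 5.41 1.14] M tool [ 0.201 -0.183 -0.132] open 0.0355
psi -6.40 F tool [3.16 4.82 2.36] M tool [ 0.233 -0.078 -0.096] open 0.0354
psi -9.36 F tool [2.96 5.87 2.2 ] M tool [ 0.226 -0.293 -0.106] open 0.0356
```

```bash
python3 -m jog '[[1,0,0,0,0.2,0.04,-0.35],[1,0,0,0,0.2,0.04,-0.35]]' >/dev/null; python3 e.py|grep -E 'psi'; 
python3 -m jog '[[1,0,0,0,0.2,0.04,-0.35],[1,0,0,0,0.2,0.04,-0.35]]' >/dev/null; python3 e.py|grep -E 'psi'; 
python3 -m jog '[[1,0,0,0,0.2,0.04,-0.35],[1,0,0,0,0.2,0.04,-0.35]]' >/dev/null; python3 e.py|grep -E 'psi'
```

```text
psi -11.34 F tool [2.41 5.08 1.26] M tool [ 0.266 -0.339 -0.102] open 0.0350
psi -13.38 F tool [1.87 5.05 2.33] M tool [ 0.321 -0.213 -0.101] open 0.0356
psi -15.42 F tool [2.33 4.55 1.91] M tool [ 0.319 -0.095  0.035] open 0.0354
```

```bash
python3 -m jog '[[1,0,0,0,0.29,0.06,-0.52],[1,0,0,0,0.29,0.06,-0.52]]' >/dev/null; python3 e.py|grep -E 'psi'; 
python3 -m jog '[[1,0,0,0,0.29,0.06,-0.52],[1,0,0,0,0.29,0.06,-0.52]]' >/dev/null; python3 e.py|grep -E 'psi'; 
python3 -m jog '[[1,0,0,0,0.29,0.06,-0.52],[1,0,0,0,0.29,0.06,-0.52]]' >/dev/null; python3 e.py|grep -E 'psi'
python3 -m jog '[[1,0,0,0,0.29,0.06,-0.52],[1,0,0,0,0.29,0.06,-0.52]]' >/dev/null; python3 e.py|grep -E 'psi'
```

```text
psi -18.43 F tool [1.41 4.9  1.74] M tool [ 0.334 -0.016 -0.01 ] open 0.0352
psi -21.42 F tool [1.61 5.48 1.93] M tool [ 0.314  0.137 -0.023] open 0.0355
psi -24.41 F tool [1.87 6.05 2.6 ] M tool [0.345 0.127 0.1  ] open 0.0356
psi -27.40 F tool [0.97 6.56 2.36] M tool [0.392 0.099 0.14 ] open 0.0355
```

The torque about the knob axis peaked at about 0.34 N m, fell, and now drives the knob forward towards its notch. Following it a little further.

```bash
python3 -m jog '[[1,0,0,0,0.29,0.06,-0.52],[1,0,0,0,0.29,0.06,-0.52]]' >/dev/null; python3 e.py|grep -E 'psi'; 
python3 -m jog '[[1,0,0,0,0.29,0.06,-0.52],[1,0,0,0,0.29,0.06,-0.52],[1,0,0,0,0.29,0.06,-0.52]]' >/dev/null; python3 e.py
```

```text
psi -30.38 F tool [0.77 4.83 3.14] M tool [0.351 0.117 0.206] open 0.0356
t 14.3 q [ 10.6 -16.4 -25.7  50.8   0.3 122.5] depth 0.0207 off y 0.0002 b 0.0013
axis err rotvec(5deg units) [ 0.026 -0.037  0.01 ] move to depth20 (25mm units) [ 0.03 -0.    0.05]
psi -33.28 F tool [1.18 5.04 3.04] M tool [0.33  0.035 0.214] open 0.0352
```

```bash
python3 -m jog '[[0,0,0,0,0,0,0],[0,0,0,0,0,0,0],[0,0,0,0,0,0,0],[0,0,0,0,0,0,0],[0,0,0,0,0,0,0]]'; python3 e.py|grep psi
python3 -m jog '[[0,-0.5,-0.1,0.87,0,0,0],[0,-1.3,-0.26,2.3,0,0,0],[0,-2.1,-0.42,3.7,0,0,0],[0,-2.9,-0.6,5.1,0,0,0],[0,-3.9,-0.7,6.2,0,0,0]]'
python3 -m jog '[[0,-1,0,0.8,0,0,0],[0,-2.5,0,0.8,0,0,0],[0,-4,0,0.8,0,0,0],[0,-4,0,0.8,0,0,0]]'
python3 - <<'E'
from h import *
t=np.deg2rad(11.4); O=np.array([.6471,.092,0]); Rs=R.from_euler('z',11.4,degrees=True).as_matrix()
I=[]
for n in('side','top'):
    p,d,m=shot(n); w,uv=world(d,m); rgb=p[uv[:,0],uv[:,1]].astype(int)
    s=(abs(w[:,2]-.103)<.004)&(w[:,0]>.6)&(w[:,0]<.72)&(w[:,1]>-.06)&(w[:,1]<.1)&(rgb.max(1)<110)
    r=cv2.minAreaRect((w[s][:,:2]*1000).astype(np.float32)); print(n,r,'splitter',(np.r_[np.array(r[0])/1000,0]-O)@Rs)
    I.append(cv2.cvtColor(cv2.resize(p[125:225,180:310],None,fx=5,fy=5,interpolation=cv2.INTER_CUBIC),cv2.COLOR_RGB2BGR))
    for l in('lens_cap','filter_cube','objective','oil_bottle','mirror_mount','post_holder','ball_driver'):
        for g in bot.regions_of(n,l)[:1]:
            q,_=world(d,m,g['pixels']); print(l,round(g['conf'],2),np.round(np.median(q,0),3))
cv2.imwrite('pics/f.png',cv2.resize(np.vstack(I),None,fx=.6,fy=.6))
E
```

```text
time: 14.8
ee_pos: [0.6125, 0.1157, 0.1237]
tcp_rot: [-72.6, -24.6, -25.9]
wrist_force: [-0.6, 0.4, -0.6]
opening: 0.0854
psi -33.43 F tool [-0.89  0.29  0.03] M tool [-0.274 -0.013  0.399] open 0.0854
time: 15.3
ee_pos: [0.5145, 0.0979, 0.281]
tcp_rot: [-72.5, -24.7, -25.9]
wrist_force: [0.7, 0.0, 0.5]
opening: 0.0857
time: 15.7
ee_pos: [0.4124, 0.0982, 0.3006]
tcp_rot: [-72.4, -24.7, -25.9]
wrist_force: [1.0, 0.3, 1.7]
opening: 0.0854
side ((657.11376953125, 37.82036209106445), (56.51310348510742, 96.28168487548828), 11.70938777923584) splitter [-0.00089279 -0.05509003  0.        ]
lens_cap 0.62 [ 0.605 -0.048  0.018]
filter_cube 0.63 [0.73  0.03  0.035]
oil_bottle 0.76 [ 0.528 -0.432  0.041]
mirror_mount 0.75 [ 0.605 -0.49   0.084]
post_holder 0.7 [0.608 0.102 0.141]
ball_driver 0.75 [ 0.402 -0.387  0.02 ]
top ((656.0033569335938, 37.902496337890625), (55.964115142822266, 82.03157806396484), 10.115068435668945) splitter [-0.00196506 -0.05479004  0.        ]
filter_cube 0.49 [0.728 0.042 0.043]
objective 0.67 [0.557 0.149 0.05 ]
oil_bottle 0.45 [ 0.524 -0.418  0.044]
mirror_mount 0.82 [ 0.603 -0.477  0.097]
ball_driver 0.77 [ 0.389 -0.381  0.022]
```

View pics/f.png

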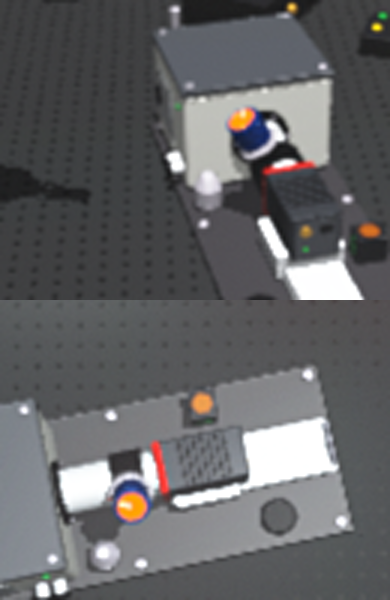

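```bash
python3 - <<'E'
from h import *
for n,(r,c) in {'side':(slice(45,90),slice(84,125)),'top':(slice(40,72),slice(48,82))}.items():
    a=cv2.resize(cv2.imread(f'pics/{n}2.png'),(130,100),interpolation=cv2.INTER_AREA)
    p,d,m=shot(n); b=cv2.cvtColor(p[125:225,180:310],cv2.COLOR_RGB2BGR)
    red=lambda i:(i[...,2].astype(float)-i[...,1]).clip(40,200)[r,c]-40
    f=lambda i:np.argwhere(red(i)>30).mean(0)
    print(n,'red frame centroid before/after',f(a),f(b))
    g=lambda i:cv2.cvtColor(i,cv2.COLOR_BGR2GRAY)[r,c].astype(np.float32)
    print(cv2.phaseCorrelate(g(a),g(b),cv2.createHanningWindow(g(a).shape[::-1],cv2.CV_32F)))
    cv2.imwrite(f'pics/cap_{n}.png',np.hstack([cv2.resize(i[30:75,15:60] if n=='top' else i[25:60,65:100],(390,390),interpolation=cv2.INTER_CUBIC) for i in(a,b)]))
E
python3 -c "
import cv2,numpy as np
cv2.imwrite('pics/cap.png',cv2.resize(np.vstack([cv2.imread(f'pics/cap_{n}.png') for n in('side','top')]),(600,600)))"
```

```text
side red frame centroid before/after [26.14285714 33.85714286] [16.90384615 20.15384615]
((0.7603136898250185, 0.461163899005701), 0.7218438777217159)
top red frame centroid before/after [12.35294118  4.17647059] [16.35714286  4.57142857]
((0.10896278587897612, -0.19025214420652858), 1.01278712393509)
```

View pics/cap.png

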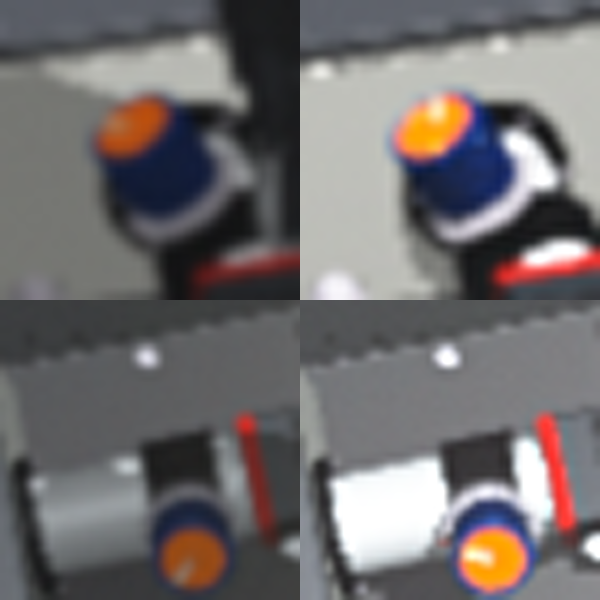

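The close-up shows the cap's white line in the top view turned about 75° clockwise, from lower-left at (185,570) to left at (480,555). The red frame is unchanged against the collar, and the robot is clear. Handing in.

```bash
python3 -c "
from h import *
print(bot.get_obs()['time'],bot.job_done())"
```

```text
the job is handed in; nothing more can be done
16.6 None
```

I pushed the camera fully home, turned the blue knob clockwise through one click, let go and handed the job in at 16.6 s. No verdict came back, so the result below rests on my own checks.

- **Camera home:** I pushed with the fingers shut until it met the stop, where the force rose to about 25 N with no further travel. Its top centre then measured 50 mm behind the port mouth, which is the home position.
- **Knob:** I turned it 71° in all. The torque sat at about 0.16 N m while the screw ran in and peaked at 0.34 N m when it came tight. It then fell and reversed as the knob ran on towards its notch. I let go at an estimated slip of about 25°, before any rise towards a second click. The slip is inferred from that torque trace. The white line on the cap turned about 75° clockwise in the pictures, which fits.
- **Other things on the table:** The lens cap, objective, oil bottle, mirror mount and ball driver showed no sign of having moved. The arm stood clear with the fingers open, and the wrist force was near zero.

**Checks that disagreed or failed:**
- The last outline fit put the camera at 55 mm instead of 50 mm. That picture had brighter light and the outline was cut short. The red-frame centroid check was also unusable, for similar reasons.
- Direct comparison of the pictures showed a shift of 0.2 pixel from the top and 0.9 pixel from the side, where a pixel is about 3 mm. The red frame looked unchanged against the collar.
- The network mislabelled the post holder in the last side view and did not find it from above, so I did not recheck it. The arm never went near it.
- The filter cube's two before-and-after readings differed because the network confused it with other things at the start. In the picture it had not moved.

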